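Hang the bur block on its stand and bolt it

TASK

Draw the barrel bolt on the upright board back, out of the way, and hang the bur block on the board by the two keyholes in its back plate: keyholes over both stud heads, then down until it rests fully home on the studs. Then push the bolt fully across again, so that it lies over the top edge of the plate and the block cannot be lifted off. Keep the bur block upright all the time, and leave the other loose things on the bench where they are.

Things in the scene. Friction and masses are not known exactly. Their poses are not given: they have to be found in the camera images.
- bur_holder: loose bur block, 0.3 to 0.5 kg, standing upright: dark wooden block on an upright steel back plate. Origin: under the middle of the plate; x from block through plate to its bare back, z up. Plate 4 mm thick (x -2..2 mm), 124 wide (y), 74 high. Block, the place to grip: x -54..-2, y -20..20, z 0..60; a row of four burs at x -45 stands 15 mm out of its top.
- keyhole_left (a point): centre of the round entry (octagonal, 18 mm wide) of the keyhole at y = +45 mm, z 37 in the bur block's frame. From the entry a slot 9 mm wide runs straight up to z 58. Both go through the 4 mm plate.
- keyhole_right (a point): centre of the round entry (octagonal, 18 mm wide) of the keyhole at y = -45 mm, z 37 in the bur block's frame. From the entry a slot 9 mm wide runs straight up to z 58. Both go through the 4 mm plate.
- hanging_stand: fixed wooden stand. Origin: at bench height, below the board's front face, midway between the studs; x into the board, y along it, z up. Board: face at x 0, y -80..150 mm, top at z 166; foot 16 mm high, x -75..55. Bur block hung home: axes parallel to these, its origin at x about -2 to -5, y 0, z 60 mm; with its keyhole entries level with the studs: z 78. Bolt at the upper +y corner.
- stud_left (a point): mid-shank of the stud at y = +45 mm, z 115 in the stand's frame; level, sticking out of the board towards -x. Shank 6 mm in diameter, 7 mm long from board to head; head 12 mm in diameter, 4 mm thick, its front 11 mm off the board.
- stud_right (a point): mid-shank of the stud at y = -45 mm, z 115 in the stand's frame; level, sticking out of the board towards -x. Shank 6 mm in diameter, 7 mm long from board to head; head 12 mm in diameter, 4 mm thick, its front 11 mm off the board.
- bolt_knob (a point): middle of the bolt's brass knob, 12 mm in diameter, 18 mm long (9 each way from this point) along the stand's x. With the bolt at 0 it is at x -25, y 116, z 140.5 mm in the stand's frame; it moves straight to the stand's -y. The bolt's guides, 10.5 mm proud of the board, end its travel on both sides.
- bolt (a joint): travel of the barrel bolt, m: 0 drawn back, 0.028 fully across (end stops); grows as the knob goes to the stand's -y. Its rod (8 mm in diameter, centre x -5, z 140.5 mm in the stand's frame) ends at y = 71 mm minus the travel. It starts across the plate's way; across, it passes 2.5 mm above the hung plate's top edge. Friction about 1.5 N; stays where left.
- oil_jar: loose round jar with a black lid, 41 mm in diameter, 54 mm high, origin under its middle; a bystander
- file_flat: loose flat file with a wooden handle lying on the bench, 183x42x17 mm, its length roughly along its x, origin under its middle; a bystander
- side_cutters: loose side cutters with red handles lying on the bench, 55x130x11 mm, origin under the middle; a bystander

How it is judged:
By the outcome, as a careful person would: the job done as asked, in the order asked, and still so for the second after the job is handed in, with the robot touching nothing.
It also fails if it takes over 58 s, if anything falls off the work surface, if the arm or the gripper's body presses on something with over 40 N, if the wrist force passes 120 N, or if a joint passes its speed limit or range.

ROBOT

A 6-joint arm with a two-finger parallel gripper is mounted at the origin on a cart in front of the work surface, level with it; the furniture and walls round the work are solid. World frame = base frame: x ahead of the robot, y to its left, z up, the work surface at z = 0. Lengths are in m, angles in degrees, forces in N, time in s.
With the tool pointing down it reaches from about 0.35 to 0.875 m from the base axis. Payload 4.2 kg.
Tool frame: the origin (TCP) lies midway between the tips of the shut fingers; the grasp point (between the pads) lies 19 mm behind it; z points along the fingers, y is the line along which they close (so a half turn about z gives the same grasp; the last joint's range is limited). The gripper opens to 87 mm and grips with 3 to 60 N. Pads are 19 mm wide; open, the fingers measure 117 mm over their backs; the gripper's body (75 mm by 190 mm) begins 51 mm behind the grasp point.
Start: joints at [-60.126, 22.042, 0.453, 0, -68.411, -14.817], TCP at [0.162, -0.604, 0.223] pointing down, gripper open.
Joint ranges: [-179.83, 179.83], [-69.29, 118.12], [-61.27, 80.66], [-181.25, 117.63], [-171.15, -9.14], [-177.46, 177.46]. Speed limits (degrees/s): [159.86, 159.86, 180, 180, 180, 180].

INTERFACE

Orientations are given as a 3x3 rotation matrix whose columns are the frame's x, y, z axes.
In Python, from station import r gives the robot as it stands.
- The arm moves only by the shell command python3 steer.py 'ROWS'. ROWS is a JSON list of rows, 1 to 8 of them, each of 7 numbers: the opening from 0.0 (shut) to 1.0 (fully open), then dx, dy, dz in m, then a rotation vector rx, ry, rz in degrees; each row is the pose to reach, as a shift and turn from the pose commanded when the command began, along the tool's axes at that moment; what a row does not reach only later rows make up. A row lasts 1/10 s, in which the tool goes at most 0.05 m and 8.59 degrees, less where a joint would pass 70% of its speed; a pose out of reach is approached as far as the arm can. The fingers move at their own pace and stop on an object; the grip force is fixed at half the most. Time passes only in rows, so rows that do not move let the fingers close. It prints the time, the measured TCP pose, the force, the opening and the grip force at its end.
- r.sense(): the state, without advancing time (a new reading comes with each control period).
- r.capture(name): name is "scene" or "top" or "wrist"; returns a dict with "pixels" (384x512x3 uint8, red, green, blue), "z_map" (384x512 float32, m along the optical axis (not along the pixel's ray), 0 where there is no reading), "K" (3x3 intrinsics, pixels), "world_from_camera" (4x4, takes a point from camera to world coordinates). Camera axes: x right, y up, looking along -z (the intrinsics and any distortion apply to the point x, -y, -z); pixel columns grow to the right and rows downward; lengths in m; the calibration is good to about 2 mm. The wrist camera is an equidistant fisheye: a pixel r from the principal point sees the ray r / f radians off the axis. A picture is of the moment at which its call begins.
- r.finish_job(): hands the job in; it is judged then, once.
The state is a dict: "time_s": time; "joints": joint angles; "joint_velocities": joint speeds; "effort": joint torques, N m; "tcp_pos": TCP position; "ee_rot": TCP orientation; "wrist_force": force on the tool from outside, world axes, zero at the start; "moment": the same for the moment, N m; "gripper_width": opening from 0.0 (shut) to 1.0 (fully open); "gripper_force": force on a finger pad.
Only numpy, scipy, OpenCV 4.12 (cv2) and the standard library are available. Lean on these libraries where they do the work, as an engineer would, in place of code of your own. Each camera call takes 0.05 s, during which the arm holds its last target. There are 200 camera calls.

## Working session

There is one attempt and no reset: what is moved stays moved. The work goes in short steps, Python scripts to look and compute and a shell command to move; the robot and the scene stay as the last step left them, time stands still between calls to the robot, and variables do not carry over. Pictures are saved under pics/ and viewed, at most 13 in all, crops included, and the job is handed in when it is done.

```bash
ls; mkdir -p pics
cat > h.py <<'E'
import numpy as np, cv2
from station import r
def cap(n,tag):
    c=r.capture(n); np.savez(f'pics/{tag}.npz',**c)
    cv2.imwrite(f'pics/{tag}.png',c['pixels'][:,:,::-1]); return c
def pts(c):
    K=c['K'];z=c['z_map'];v,u=np.mgrid[:384,:512]
    P=np.stack([(u-K[0,2])/K[0,0]*z,-(v-K[1,2])/K[1,1]*z,-z,np.ones_like(z)],-1)
    return (P@c['world_from_camera'].T)[...,:3]
E
python3 - <<'E'
from h import *
a=cap('scene','s0');b=cap('top','t0')
for c in(a,b): print(c['K'],c['world_from_camera'])
cv2.imwrite('pics/st0.png',np.hstack([cv2.resize(c['pixels'][:,:,::-1],(400,300)) for c in (a,b)]))
s=r.sense();print(s)
E
```

```text
pics
station.py
steer.py
[[355.50014208   0.         252.76416738]
 [  0.         355.50014208 188.91606454]
 [  0.           0.           1.        ]] [[-0.86253351  0.29369944 -0.41203954  0.15529331]
 [-0.50580291 -0.52317095  0.68589764  0.7762243 ]
 [-0.01411936  0.8000205   0.5998065   0.68008157]
 [ 0.          0.          0.          1.        ]]
[[470.36050275   0.         256.86501146]
 [  0.         470.36050275 204.97727001]
 [  0.           0.           1.        ]] [[ 0.02066178  0.9923945  -0.12135174  0.39272806]
 [-0.99948992  0.02345927  0.0216693   0.15543323]
 [ 0.02435131  0.12084211  0.99237301  1.42219047]
 [ 0.          0.          0.          1.        ]]
{'time_s': 0.1, 'joints': array([-6.01273399e+01,  2.20861546e+01,  3.88789223e-01, -2.29616944e-02,
       -6.84118432e+01, -1.48166647e+01]), 'joint_velocities': array([-0.02093599, -0.13970083,  0.18519273,  0.06120206, -0.00535138,
       -0.04210111]), 'effort': array([-3.86105303e-04, -3.91691530e+01,  1.87934482e+01,  4.23189774e+00,
        1.34551513e-02, -7.40957989e-05]), 'tcp_pos': array([ 0.16222326, -0.6030332 ,  0.22158528]), 'ee_rot': array([[-9.65710764e-01, -2.59619582e-01, -6.26205523e-04],
       [-2.59620306e-01,  9.65709023e-01,  1.83838033e-03],
       [ 1.27452790e-04,  1.93791935e-03, -9.99998114e-01]]), 'wrist_force': array([-1.07041773, -0.2830495 ,  0.13119372]), 'moment': array([ 0.0093856 , -0.02832443,  0.0021756 ]), 'gripper_force': 0.0, 'gripper_width': 1.0027186582852967}
```

View pics/s0.png

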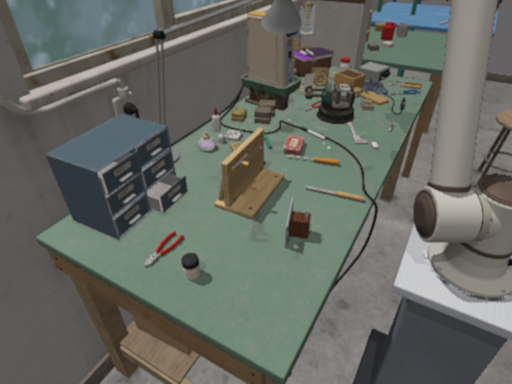

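View pics/t0.png

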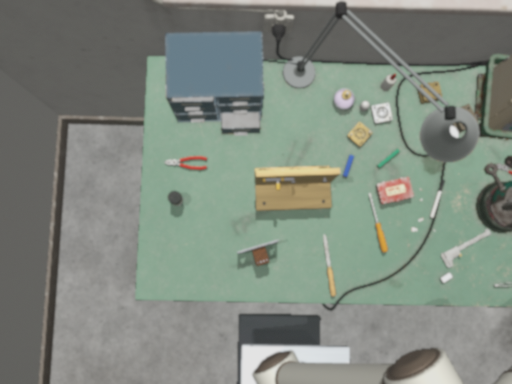

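The scene view shows the stand's board around (243,170), with its studs and bolt on the face towards the robot. The block is at (297,225), the jar at (191,265), the cutters at (165,248) and the files at (335,193) and (313,160). In the top view the board is at (297,173), the block at (262,252), the jar at (175,198) and the file at (330,265). I'll take coarse positions from the depth map first, then look closer with the wrist camera.

Run:
```python
from h import *
t=dict(np.load('pics/t0.npz'));P=pts(t)
for n,(u,v) in dict(bench=(200,250),boardtopL=(258,172),boardtopR=(337,172),footFL=(257,208),footFR=(329,208),plateL=(241,251),plateR=(283,241),block=(262,257)).items(): print(n,P[v,u].round(3))
# board top: high points ~.166
m=(P[...,2]>.15)&(P[...,2]<.18);m[:155]=0;m[190:]=0;m[:,:245]=0;m[:,345:]=0
q=P[m][:,:2].astype(np.float32);print(len(q),cv2.minAreaRect(q))
m=(P[...,2]>.045)&(P[...,2]<.09);m[:232]=0;m[272:]=0;m[:,:230]=0;m[:,295:]=0
q=P[m][:,:2].astype(np.float32);print(len(q),cv2.minAreaRect(q), q.min(0),q.max(0))
w=cap('wrist','w0');print(w['K'],w['world_from_camera'].round(3))
```

```text
bench [ 0.427  0.293 -0.005]
boardtopL [0.636 0.127 0.167]
boardtopR [ 0.643 -0.09   0.161]
footFL [0.556 0.124 0.014]
footFR [ 0.563 -0.096 -0.   ]
plateL [0.424 0.169 0.067]
plateR [0.459 0.043 0.001]
block [0.409 0.108 0.06 ]
627 ((0.641072690486908, 0.01844549924135208), (0.01975720003247261, 0.22832860052585602), 3.549940347671509)
319 ((0.41636255383491516, 0.1150733008980751), (0.055825866758823395, 0.12035000324249268), 17.810604095458984) [0.3855306  0.06610889] [0.46082124 0.17991969]
[[297.31863964   0.         256.94614067]
 [  0.         297.31863964 192.3082816 ]
 [  0.           0.           1.        ]] [[-0.259 -0.935 -0.243  0.096]
 [ 0.966 -0.249 -0.068 -0.621]
 [ 0.003 -0.253  0.968  0.384]
 [ 0.     0.     0.     1.   ]]
```

View pics/w0.png

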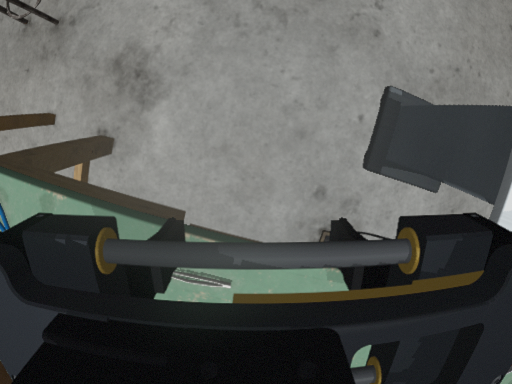

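The wrist view at the start shows mostly the floor. The gripper covers the rows below about 215, so with the tool tilted forward the camera will see the board face.

```bash
cat >> h.py <<'E'
from scipy.spatial.transform import Rotation as Ro
def Rt(th,yaw):  # tool tilted th deg forward from down, camera side up/forward
    t=np.radians(th);s,c=np.sin(t),np.cos(t)
    return Ro.from_euler('z',yaw,degrees=True).as_matrix()@np.array([[c,0,s],[0,-1,0],[s,0,-c]])
def go(p,R):
    s=r.sense();A=s['ee_rot']
    d=A.T@(np.array(p)-s['tcp_pos']);w=Ro.from_matrix(A.T@R).as_rotvec(degrees=True)
    print('d',d.round(4),'rot',w.round(2),'rows',max(np.linalg.norm(d)/.05,np.linalg.norm(w)/8.59).round(1))
E
python3 - <<'E'
from h import *
go([.40,.0,.30],Rt(0,0))
E
```

```text
d [-0.3862  0.5208 -0.0775] rot [ 3.0000e-02  1.4000e-01 -1.6495e+02] rows 19.2
```

```bash
python3 steer.py '[[0.4,-0.386,0.521,-0.078,0,0,-165],[0.4,-0.386,0.521,-0.078,0,0,-165],[0.4,-0.386,0.521,-0.078,0,0,-165],[0.4,-0.386,0.521,-0.078,0,0,-165],[0.4,-0.386,0.521,-0.078,0,0,-165],[0.4,-0.386,0.521,-0.078,0,0,-165],[0.4,-0.386,0.521,-0.078,0,0,-165],[0.4,-0.386,0.521,-0.078,0,0,-165]]'
python3 - <<'E'
from h import *
go([.40,.0,.30],Rt(0,0)); print(r.sense()['joints'].round(0))
E
```

```text
time_s: 0.95
tcp_pos: [0.3078, -0.2321, 0.2706]
ee_rot: [[-0.102, -0.995, 0.001], [-0.995, 0.102, -0.0], [-0.0, -0.001, -1.0]]
wrist_force: [0.7, -0.3, 0.9]
gripper_width: 0.421
gripper_force: 0.0
d [-0.2403 -0.068  -0.0294] rot [-3.000e-02 -3.000e-02 -9.587e+01] rows 11.2
[-13.  -5. -25.  -0. -70.   7.]
```

```bash
python3 steer.py '[[0.4,-0.24,-0.068,-0.03,0,0,-96],[0.4,-0.24,-0.068,-0.03,0,0,-96],[0.4,-0.24,-0.068,-0.03,0,0,-96],[0.4,-0.24,-0.068,-0.03,0,0,-96],[0.4,-0.24,-0.068,-0.03,0,0,-96],[0.4,-0.24,-0.068,-0.03,0,0,-96],[0.4,-0.24,-0.068,-0.03,0,0,-96],[0.4,-0.24,-0.068,-0.03,0,0,-96]]'
python3 - <<'E'
from h import *
go([.43,.06,.27],Rt(45,0)); print(r.sense()['joints'].round(0))
E
```

```text
time_s: 1.75
tcp_pos: [0.4011, -0.002, 0.3]
ee_rot: [[0.891, -0.454, -0.001], [-0.454, -0.891, -0.0], [-0.001, 0.0, -1.0]]
wrist_force: [-0.0, -1.1, -0.1]
gripper_width: 0.401
gripper_force: 0.0
d [-0.0024 -0.0684  0.03  ] rot [ 10.61  44.19 -25.57] rows 6.1
[ 23.  -4. -20.  -0. -74.  40.]
```

```bash
python3 steer.py '[[0.4,-0.002,-0.068,0.03,10.6,44.2,-25.6],[0.4,-0.002,-0.068,0.03,10.6,44.2,-25.6],[0.4,-0.002,-0.068,0.03,10.6,44.2,-25.6],[0.4,-0.002,-0.068,0.03,10.6,44.2,-25.6],[0.4,-0.002,-0.068,0.03,10.6,44.2,-25.6],[0.4,-0.002,-0.068,0.03,10.6,44.2,-25.6],[0.4,-0.002,-0.068,0.03,10.6,44.2,-25.6],[0.4,-0.002,-0.068,0.03,10.6,44.2,-25.6]]'
python3 - <<'E'
from h import *
print(r.sense()['joints'].round(0))
w=cap('wrist','w1');print(w['world_from_camera'].round(3))
E
```

```text
time_s: 2.55
tcp_pos: [0.4403, 0.0603, 0.2989]
ee_rot: [[0.725, -0.01, 0.689], [-0.007, -1.0, -0.008], [0.689, 0.001, -0.725]]
wrist_force: [-0.6, -0.3, -1.2]
gripper_width: 0.403
gripper_force: 0.0
[ 29. -19. -61.  69. -22.  -0.]
[[-0.012  0.875 -0.484  0.378]
 [-1.    -0.01   0.006  0.061]
 [-0.     0.484  0.875  0.464]
 [ 0.     0.     0.     1.   ]]
```

View pics/w1.png

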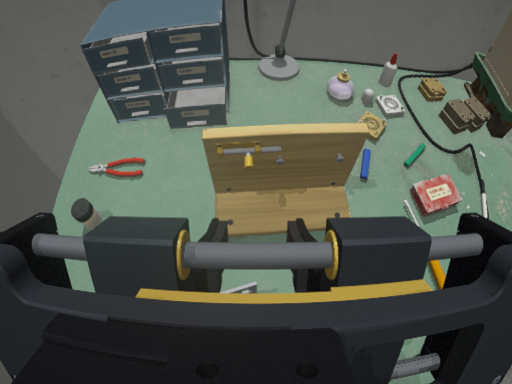

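The wrist view shows the board face: brass knob at about (248,160), stud heads at about (280,160) and (339,157), and the board's top edge from (205,130) to (369,128). I'll zoom in on that region.

```bash
cat >> h.py <<'E'
def ray(c,u,v,fish=True):
    K=c['K'];x=(u-K[0,2])/K[0,0];y=(v-K[1,2])/K[1,1]
    if fish:
        t=np.hypot(x,y);k=np.tan(t)/t if t>1e-9 else 1;x*=k;y*=k
    M=c['world_from_camera'];d=M[:3,:3]@np.array([x,-y,-1.]);return M[:3,3],d
def dep(c,u,v,fish=True):
    o,d=ray(c,u,v,fish);return o+d*c['z_map'][int(round(v)),int(round(u))]
def onz(c,u,v,z,fish=True):
    o,d=ray(c,u,v,fish);return o+d*(z-o[2])/d[2]
E
python3 - <<'E'
from h import *
w=dict(np.load('pics/w1.npz'))
cv2.imwrite('pics/w1c.png',cv2.resize(w['pixels'][112:242,192:382,::-1],None,fx=4,fy=4,interpolation=cv2.INTER_CUBIC))
for n,(u,v) in dict(knob=(248,160),sl=(280,160),sr=(339,157),bl=(212,140),bl2=(220,185),br=(362,140),br2=(345,182),bm=(300,150),bm2=(300,180)).items(): print(n,dep(w,u,v).round(4))
# board top
g=[dep(w,u,v) for v in range(118,145) for u in range(206,370)];g=np.array(g)
q=g[(g[:,2]>.158)&(g[:,2]<.175)];print(len(q),cv2.minAreaRect(q[:,:2].astype(np.float32)),np.median(q[:,2]))
# board face plane fit
F=np.array([dep(w,u,v) for v in range(168,183) for u in range(225,340)]);c=F.mean(0);n=np.linalg.svd(F-c)[2][2];print('face',c,n,np.std((F-c)@n))
E
```

```text
knob [0.6023 0.0704 0.1472]
sl [0.6208 0.0259 0.1204]
sr [ 0.6264 -0.0615  0.1205]
bl [0.6242 0.1174 0.1631]
bl2 [0.6249 0.1192 0.0452]
br [ 0.6367 -0.0916  0.1488]
br2 [ 0.6369 -0.0957  0.0316]
bm [ 0.6322 -0.0028  0.1289]
bm2 [ 0.6328 -0.0131  0.0457]
2197 ((0.639712929725647, 0.014732562005519867), (0.020246516913175583, 0.22406882047653198), 3.153937816619873) 0.16621435143422159
face [0.63010491 0.01721476 0.06560207] [0.90504212 0.0103025  0.42519715] 0.006140113987138187
```

View pics/w1c.png

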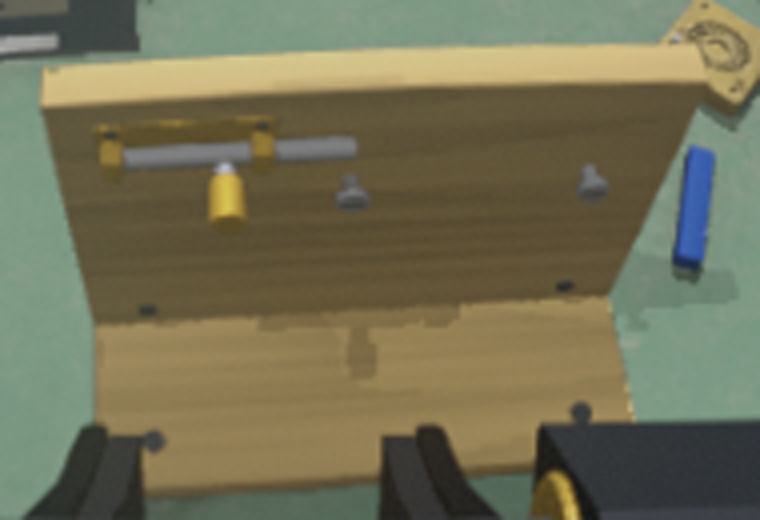

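The crop shows the bolt across. The rod ends at crop (356,147) and the knob is at (227,200). The stud heads are at (352,195) and (592,184). The board's front top corners are at (45,103) and (703,82). I'll take a second view, nearer and with less tilt.

Run:
```python
from h import *
w=dict(np.load('pics/w1.npz'))
px=lambda a,b:(192+(a+.5)/4-.5,112+(b+.5)/4-.5)
for n,a,b,z in [('sL',352,195,.115),('sR',592,184,.115),('cornL',45,103,.166),('cornR',703,82,.166),('rodend',356,147,.1405),('knob',227,200,.1405),('footL',145,490,.016)]: print(n,onz(w,*px(a,b),z).round(4))
go([.52,.04,.24],Rt(25,3.3))
```

```text
sL [0.6239 0.0259 0.115 ]
sR [ 0.6293 -0.0643  0.115 ]
cornL [0.6268 0.1293 0.166 ]
cornR [ 0.6372 -0.0947  0.166 ]
rodend [0.6262 0.026  0.1405]
knob [0.6044 0.0701 0.1405]
footL [0.5501 0.1063 0.016 ]
d [0.019  0.0186 0.0969] rot [  2.33 -18.35  -3.31] rows 2.2
```

```bash
python3 steer.py '[[0.4,0.019,0.019,0.097,2.3,-18.3,-3.3],[0.4,0.019,0.019,0.097,2.3,-18.3,-3.3],[0.4,0.019,0.019,0.097,2.3,-18.3,-3.3],[0.4,0.019,0.019,0.097,2.3,-18.3,-3.3],[0.4,0.019,0.019,0.097,2.3,-18.3,-3.3],[0.4,0.019,0.019,0.097,2.3,-18.3,-3.3]]'
python3 - <<'E'
from h import *
print(r.sense()['joints'].round(0))
w=cap('wrist','w2');print(w['world_from_camera'].round(3))
cv2.imwrite('pics/w2c.png',cv2.resize(w['pixels'][80:280,150:400,::-1],None,fx=3,fy=3,interpolation=cv2.INTER_CUBIC))
E
```

```text
time_s: 3.2
tcp_pos: [0.5204, 0.0427, 0.2375]
ee_rot: [[0.907, 0.06, 0.418], [0.055, -0.998, 0.025], [0.418, 0.001, -0.908]]
wrist_force: [-0.4, -0.1, -0.3]
gripper_width: 0.403
gripper_force: 0.0
[ 28.  -1. -37.  19. -32.  52.]
[[ 0.059  0.983 -0.176  0.515]
 [-0.998  0.058 -0.011  0.043]
 [-0.001  0.176  0.984  0.414]
 [ 0.     0.     0.     1.   ]]
```

View pics/w2c.png

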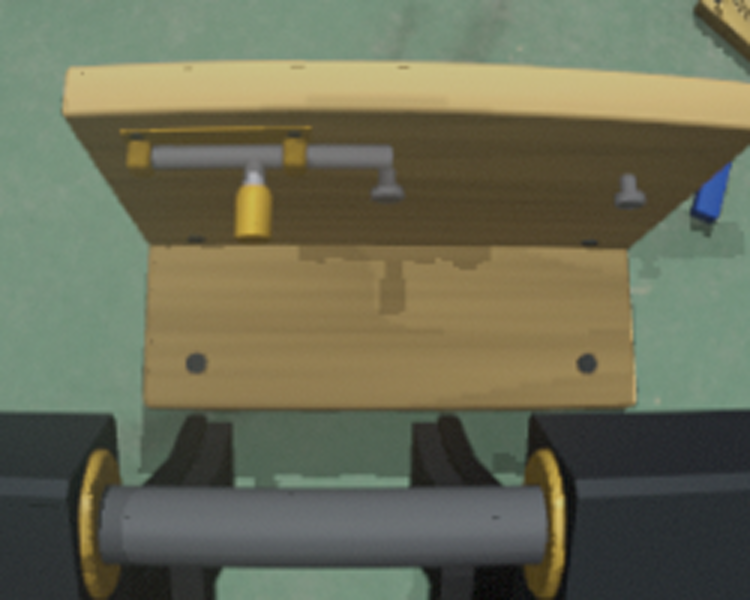

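This view shows the knob centre at crop (253,211), the stud heads at (387,190) and (629,190), and the rod end at (392,157). I'll triangulate these with the first view.

```bash
cat >> h.py <<'E'
def tri(rs):
    A=np.zeros((3,3));b=np.zeros(3)
    for o,d in rs:
        d=d/np.linalg.norm(d);M=np.eye(3)-np.outer(d,d);A+=M;b+=M@o
    p=np.linalg.solve(A,b);return p,[np.linalg.norm(np.cross(p-o,d/np.linalg.norm(d))) for o,d in rs]
E
python3 - <<'E'
from h import *
a=dict(np.load('pics/w1.npz'));b=dict(np.load('pics/w2.npz'))
p1=lambda q:(192+(q[0]+.5)/4-.5,112+(q[1]+.5)/4-.5)
p2=lambda q:(150+(q[0]+.5)/3-.5,80+(q[1]+.5)/3-.5)
for n,x,y,z in [('sL',(352,195),(387,190),.115),('sR',(592,184),(629,190),.115),('rod',(356,147),(392,157),.1405),('knob',(227,200),(253,211),.1405),('corner',(45,103),(65,115),.166)]:
    p,e=tri([ray(a,*p1(x)),ray(b,*p2(y))]);print(n,p.round(4),np.round(e,4),onz(b,*p2(y),z).round(4))
print('knob depth',dep(b,*p2((253,211))).round(4))
F=np.array([dep(b,*p2((u,v))) for v in range(205,238,3) for u in range(290,600,6)])
A=np.c_[F[:,1],np.ones(len(F))];print('face x at y',np.linalg.lstsq(A,F[:,0],rcond=None)[0])
T=np.array([dep(b,*p2((u,v))) for v in range(66,130,2) for u in range(70,700,6)]);T=T[abs(T[:,2]-.166)<.004]
# board front edge line
ys=np.round(T[:,1],2);L=np.array([[y,T[ys==y,0].min()] for y in np.unique(ys)][2:-2]);print('edge',np.polyfit(L[:,0],L[:,1],1))
E
```

```text
sL [0.6223 0.0262 0.1173] [0.0001 0.0001] [0.6232 0.0262 0.115 ]
sR [ 0.6324 -0.0657  0.1105] [0.0001 0.0001] [ 0.6307 -0.064   0.115 ]
rod [0.625  0.0263 0.142 ] [0.0001 0.0001] [0.6257 0.0264 0.1405]
knob [0.6039 0.0702 0.1412] [0.0002 0.0002] [0.6042 0.0705 0.1405]
corner [0.6236 0.1284 0.1698] [0.0001 0.0001] [0.6252 0.1297 0.166 ]
knob depth [0.6022 0.0698 0.1466]
face x at y [-0.07964325  0.63131827]
edge [-0.05580601  0.63118711]
```

Run:
```python
from h import *
go([.603,.070,.195],Rt(25,3.3));go([.603,.070,.125],Rt(25,3.3))
```

```text
d [ 0.059  -0.0228  0.0744] rot [-0.01  0.2   0.2 ] rows 2.0
d [ 0.0296 -0.0229  0.138 ] rot [-0.01  0.2   0.2 ] rows 2.9
```

```bash
python3 steer.py '[[0.4,0.03,-0.011,0.037,0,0,0],[0.4,0.059,-0.023,0.074,0,0,0],[0.4,0.059,-0.023,0.074,0,0,0],[0.4,0.05,-0.023,0.095,0,0,0],[0.4,0.04,-0.023,0.117,0,0,0],[0.4,0.03,-0.023,0.138,0,0,0],[0.4,0.03,-0.023,0.138,0,0,0]]'
python3 - <<'E'
from h import *
c=cap('wrist','w3')
cv2.imwrite('pics/w3c.png',cv2.resize(c['pixels'][100:300,140:390,::-1],None,fx=3,fy=3,interpolation=cv2.INTER_CUBIC))
E
```

```text
time_s: 3.95
tcp_pos: [0.6002, 0.0676, 0.1234]
ee_rot: [[0.908, 0.062, 0.415], [0.058, -0.998, 0.021], [0.416, 0.005, -0.91]]
wrist_force: [-0.0, -1.1, 0.6]
gripper_width: 0.398
gripper_force: 0.0
```

View pics/w3c.png

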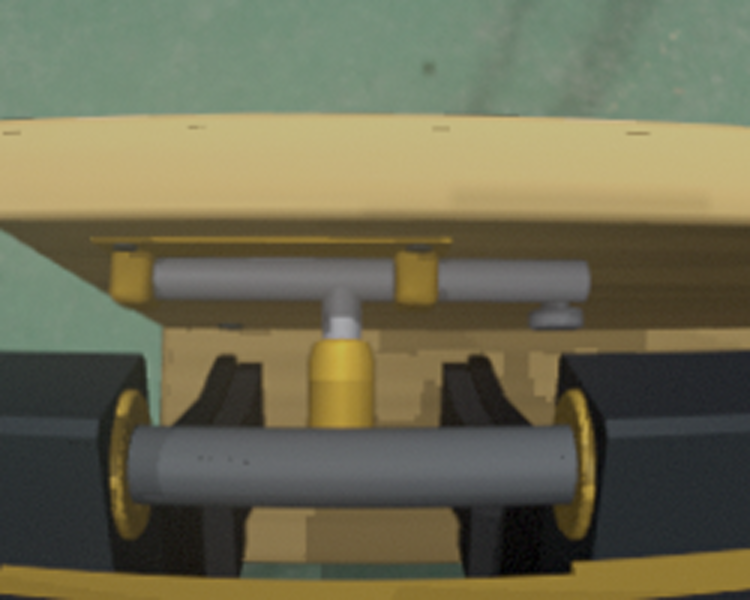

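The knob at crop (341,385) sits between the fingers, whose inner edges are at x about 263 and 443. Next I draw the bolt back.

```bash
python3 steer.py '[[0.4,0,-0.008,0,0,0,0],[0.4,0,-0.015,0,0,0,0],[0.4,0,-0.022,0,0,0,0],[0.4,0,-0.028,0,0,0,0],[0.4,0,-0.032,0,0,0,0],[0.4,0,-0.035,0,0,0,0]]'
python3 steer.py '[[0.4,0,-0.002,0,0,0,0],[0.4,0,-0.003,0,0,0,0],[0.4,0,-0.004,0,0,0,0]]'
python3 - <<'E'
from h import *
print(r.sense()['wrist_force'],r.sense()['moment'])
E
```

```text
time_s: 4.6
tcp_pos: [0.6027, 0.1049, 0.1283]
ee_rot: [[0.904, 0.061, 0.424], [0.055, -0.998, 0.025], [0.425, 0.001, -0.905]]
wrist_force: [0.9, -1.7, 1.1]
gripper_width: 0.404
gripper_force: 0.8
time_s: 4.9
tcp_pos: [0.6023, 0.1074, 0.1276]
ee_rot: [[0.904, 0.059, 0.423], [0.054, -0.998, 0.023], [0.423, 0.003, -0.906]]
wrist_force: [3.4, -5.8, 1.9]
gripper_width: 0.399
gripper_force: 3.1
[ 3.4388438  -5.76941824  1.87942811] [-1.76184779 -0.06513311 -0.74682329]
```

```bash
python3 steer.py '[[0.4,0,-0.001,0,0,0,0],[0.4,0,-0.0025,0,0,0,0],[0.4,0,-0.0025,0,0,0,0]]'
python3 steer.py '[[0.4,0,0.008,0,0,0,0],[0.4,0,0.008,0,0,0,0],[0.4,0.02,0.008,-0.043,0,0,0],[0.4,0.04,0.008,-0.087,0,0,0],[0.4,0.04,0.008,-0.087,0,0,0]]'
python3 - <<'E'
from h import *
c=cap('wrist','w4')
cv2.imwrite('pics/w4c.png',cv2.resize(c['pixels'][80:280,140:390,::-1],None,fx=3,fy=3,interpolation=cv2.INTER_CUBIC))
E
```

```text
time_s: 5.2
tcp_pos: [0.6023, 0.1076, 0.1276]
ee_rot: [[0.905, 0.055, 0.422], [0.052, -0.998, 0.018], [0.422, 0.005, -0.906]]
wrist_force: [4.4, -9.6, 1.5]
gripper_width: 0.401
gripper_force: 5.1
time_s: 5.7
tcp_pos: [0.603, 0.1056, 0.2264]
ee_rot: [[0.903, 0.063, 0.426], [0.056, -0.998, 0.03], [0.427, -0.003, -0.904]]
wrist_force: [1.0, -0.1, 1.0]
gripper_width: 0.404
gripper_force: 0.0
```

View pics/w4c.png

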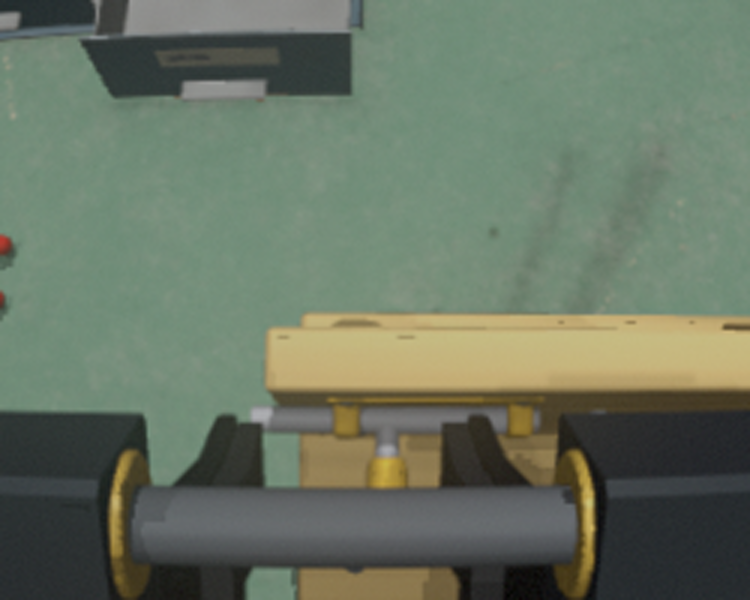

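The rod is withdrawn: its tip is at about crop (540,418), next to its guide, and the knob (388,472) stayed put under 10 N. The bolt is at its stop. Next I look at the block from behind.

Run:
```python
from h import *
go([.35,.085,.19],Rt(25,17))
```

```text
d [-0.2481  0.0054 -0.074 ] rot [  5.41  -0.75 -12.13] rows 5.2
```

```bash
python3 steer.py '[[0.8,-0.248,0.005,-0.074,5.4,-0.7,-12.1],[0.8,-0.248,0.005,-0.074,5.4,-0.7,-12.1],[0.8,-0.248,0.005,-0.074,5.4,-0.7,-12.1],[0.8,-0.248,0.005,-0.074,5.4,-0.7,-12.1],[0.8,-0.248,0.005,-0.074,5.4,-0.7,-12.1],[0.8,-0.248,0.005,-0.074,5.4,-0.7,-12.1],[0.8,-0.248,0.005,-0.074,5.4,-0.7,-12.1]]'
python3 - <<'E'
from h import *
print(r.sense()['joints'].round(0))
c=cap('wrist','w5')
cv2.imwrite('pics/w5c.png',cv2.resize(c['pixels'][40:240,140:390,::-1],None,fx=3,fy=3,interpolation=cv2.INTER_CUBIC))
E
```

```text
time_s: 6.45
tcp_pos: [0.3461, 0.0837, 0.1864]
ee_rot: [[0.87, 0.292, 0.398], [0.266, -0.956, 0.121], [0.416, 0.001, -0.909]]
wrist_force: [0.4, -0.5, -0.4]
gripper_width: 0.791
gripper_force: 0.0
[ 50. -19. -61.  28. -29.  35.]
```

View pics/w5c.png

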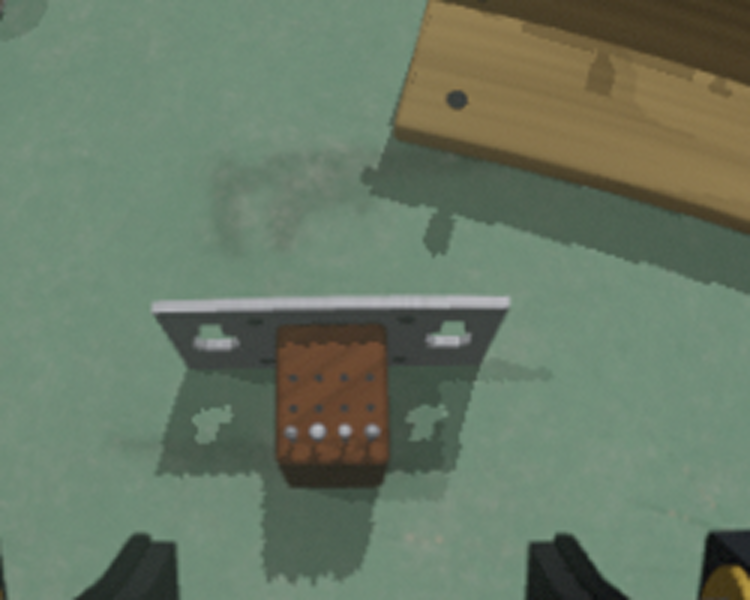

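The plate's top edge runs from (152,308) to (509,302) in the crop. The block's top face spans x 278 to 388 with its front edge at y 463. The burs are at y 432, and the keyholes at (213,340) and (450,337).

Run:
```python
from h import *
c=dict(np.load('pics/w5.npz'));t=dict(np.load('pics/t0.npz'))
p=lambda u,v:(140+(u+.5)/3-.5,40+(v+.5)/3-.5)
L=onz(c,*p(153,308),.074);R=onz(c,*p(509,302),.074);print('plate',L.round(4),R.round(4),np.linalg.norm(L-R),np.degrees(np.arctan2(-(L-R)[0],(L-R)[1])),((L+R)/2).round(4))
a=onz(c,*p(278,463),.06);b=onz(c,*p(386,463),.06);print('blk',a.round(4),b.round(4),np.linalg.norm(a-b),np.degrees(np.arctan2(-(a-b)[0],(a-b)[1])),((a+b)/2).round(4))
print('depth heights', [dep(c,*p(u,v)).round(4) for u,v in [(330,303),(200,307),(330,400),(330,370)]])
P=np.array([dep(c,*p(u,v)) for v in range(290,480) for u in range(150,512)])
m=(abs(P[:,2]-.06)<.003);print('top60',m.sum(),cv2.minAreaRect(P[m,:2].astype(np.float32)))
m=(P[:,2]>.068)&(P[:,2]<.08);print(m.sum(),cv2.minAreaRect(P[m,:2].astype(np.float32)))
m=(P[:,2]>.03)&(P[:,2]<.08);print(m.sum(),cv2.minAreaRect(P[m,:2].astype(np.float32)))
Pt=pts(t);m=(Pt[...,2]>.064)&(Pt[...,2]<.085);m[:232]=0;m[272:]=0;m[:,:230]=0;m[:,295:]=0;q=Pt[m];print('top',len(q),cv2.minAreaRect(q[:,:2].astype(np.float32)),np.median(q[:,2]))
```

```text
plate [0.4207 0.1793 0.074 ] [0.4586 0.0614 0.074 ] 0.12383356255143346 17.7908533957439 [0.4397 0.1204 0.074 ]
blk [0.3834 0.1222 0.06  ] [0.3943 0.0865 0.06  ] 0.037288765092620586 16.934854667333877 [0.3888 0.1043 0.06  ]
depth heights [array([0.4392, 0.1203, 0.0752]), array([0.4255, 0.1632, 0.0745]), array([0.4099, 0.1115, 0.0605]), array([0.42  , 0.1147, 0.0614])]
top60 16796 ((0.4133680462837219, 0.11187072098255157), (0.05406797677278519, 0.12523116171360016), 17.82850456237793)
6684 ((0.4182364046573639, 0.11389507353305817), (0.05115317180752754, 0.12486083805561066), 17.898508071899414)
30045 ((0.41510245203971863, 0.11260735988616943), (0.058035027235746384, 0.12553562223911285), 17.72472381591797)
top 83 ((0.4172101318836212, 0.11534558981657028), (0.054045431315898895, 0.12035000324249268), 17.810604095458984) 0.0723877705028444
```

Run:
```python
from h import *
go([.4195,.1139,.12],Rt(25,17.8));go([.4195,.1139,.0188],Rt(25,17.8))
```

```text
d [ 0.0449 -0.0084  0.0923] rot [ 0.49  0.59 -0.76] rows 2.1
d [ 0.0031 -0.0086  0.1844] rot [ 0.49  0.59 -0.76] rows 3.7
```

```bash
python3 steer.py '[[0.8,0.023,-0.004,0.046,0.5,0.6,-0.8],[0.8,0.045,-0.0085,0.092,0.5,0.6,-0.8],[0.8,0.045,-0.0085,0.092,0.5,0.6,-0.8],[0.8,0.034,-0.0085,0.115,0.5,0.6,-0.8],[0.8,0.024,-0.0085,0.138,0.5,0.6,-0.8],[0.8,0.014,-0.0085,0.16,0.5,0.6,-0.8],[0.8,0.003,-0.0085,0.184,0.5,0.6,-0.8],[0.8,0.003,-0.0085,0.184,0.5,0.6,-0.8]]'
python3 - <<'E'
from h import *
go([.4195,.1139,.0188],Rt(25,17.8)); print(r.sense()['joints'].round(0))
E
```

```text
time_s: 7.3
tcp_pos: [0.4191, 0.1071, 0.1153]
ee_rot: [[0.886, 0.308, 0.347], [0.284, -0.951, 0.121], [0.367, -0.008, -0.93]]
wrist_force: [-0.7, -0.8, 0.2]
gripper_width: 0.798
gripper_force: 0.0
d [-0.0332 -0.0056  0.0907] rot [-0.5   3.44 -0.04] rows 1.9
[ 35.   1. -61.  40.  -9.  34.]
```

The 25° tilt runs into limits here: j3 is at its stop and j5 is near 0. A 12° tilt with the grasp further forward on the block still clears the board, so I'll use that.

Run:
```python
from h import *
go([.4071,.1099,.12],Rt(12,17.8))
```

```text
d [-0.0081 -0.0064 -0.0082] rot [-0.5  -9.56  0.02] rows 1.1
```

```bash
python3 steer.py '[[0.8,-0.008,-0.006,-0.008,-0.5,-9.6,0],[0.8,-0.008,-0.006,-0.008,-0.5,-9.6,0],[0.8,-0.008,-0.006,-0.008,-0.5,-9.6,0],[0.8,-0.008,-0.006,-0.008,-0.5,-9.6,0]]'
python3 - <<'E'
from h import *
go([.4071,.1099,.12],Rt(12,17.8));go([.4071,.1099,.0174],Rt(12,17.8)); print(r.sense()['joints'].round(0))
E
```

```text
time_s: 7.7
tcp_pos: [0.409, 0.1115, 0.1207]
ee_rot: [[0.931, 0.306, 0.199], [0.299, -0.952, 0.066], [0.21, -0.002, -0.978]]
wrist_force: [0.0, -0.1, 0.3]
gripper_width: 0.798
gripper_force: 0.0
d [-0.0024  0.0009  0.0002] rot [-0.1 -0.1  0. ] rows 0.1
d [-0.0239  0.0011  0.1005] rot [-0.1 -0.1  0. ] rows 2.1
[ 41.   3. -47.   9. -30.  59.]
```

```bash
python3 steer.py '[[0.8,-0.007,0.001,0.025,0,0,0],[0.8,-0.012,0.001,0.05,0,0,0],[0.8,-0.018,0.001,0.075,0,0,0],[0.8,-0.024,0.001,0.1,0,0,0],[0.8,-0.024,0.001,0.1,0,0,0],[0.8,-0.024,0.001,0.1,0,0,0]]'
python3 - <<'E'
from h import *
go([.4071,.1099,.0174],Rt(12,17.8)); print(r.sense()['joints'].round(0))
E
```

```text
time_s: 8.3
tcp_pos: [0.3914, 0.1067, 0.0387]
ee_rot: [[0.935, 0.301, 0.189], [0.299, -0.953, 0.039], [0.192, 0.02, -0.981]]
wrist_force: [-0.2, -0.2, -0.0]
gripper_width: 0.8
gripper_force: 0.0
d [0.0115 0.0012 0.024 ] rot [ 1.17  0.94 -0.05] rows 0.5
[ 39.  11. -61.  33.  -9.  37.]
```

Run:
```python
from h import *
go([.403,.1086,.0231],Rt(5,17.8))
```

```text
d [0.0084 0.0013 0.0176] rot [ 1.17 -6.06 -0.12] rows 0.7
```

```bash
python3 steer.py '[[0.8,0.002,0.001,0.004,1.2,-6,0],[0.8,0.008,0.001,0.012,1.2,-6,0],[0.8,0.008,0.001,0.018,1.2,-6,0],[0.8,0.008,0.001,0.018,1.2,-6,0]]'
python3 - <<'E'
from h import *
go([.403,.1086,.0231],Rt(5,17.8)); print(r.sense()['joints'].round(0))
E
```

```text
time_s: 8.7
tcp_pos: [0.4027, 0.1093, 0.0219]
ee_rot: [[0.949, 0.303, 0.083], [0.302, -0.953, 0.027], [0.087, -0.001, -0.996]]
wrist_force: [-0.4, -0.4, -0.3]
gripper_width: 0.799
gripper_force: 0.0
d [ 0.0002  0.0007 -0.0012] rot [-0.02  0.01 -0.16] rows 0.0
[ 39.  17. -48.   5. -21.  64.]
```

Reached. Close the fingers and lift.

```bash
python3 steer.py '[[0.5,0,0,0,0,0,0],[0.3,0,0,0,0,0,0],[0.2,0,0,0,0,0,0],[0.2,0,0,0,0,0,0],[0.2,0,0,0,0,0,0],[0.2,0,0,0,0,0,0]]'
python3 steer.py '[[0.2,0.001,0,-0.01,0,0,0],[0.2,0.0026,0,-0.03,0,0,0],[0.2,0.007,0,-0.08,0,0,0],[0.2,0.01,0,-0.12,0,0,0],[0.2,0.01,0,-0.12,0,0,0]]'
python3 - <<'E'
from h import *
s=r.sense();print(s['joints'].round(0));print(s['tcp_pos'])
E
```

```text
time_s: 9.3
tcp_pos: [0.4028, 0.1088, 0.0226]
ee_rot: [[0.949, 0.304, 0.083], [0.303, -0.953, 0.026], [0.087, 0.0, -0.996]]
wrist_force: [-1.9, -0.7, 4.3]
gripper_width: 0.458
gripper_force: 30.0
time_s: 9.8
tcp_pos: [0.4055, 0.1112, 0.1478]
ee_rot: [[0.948, 0.305, 0.094], [0.303, -0.952, 0.034], [0.1, -0.004, -0.995]]
wrist_force: [1.0, 0.9, -3.3]
gripper_width: 0.453
gripper_force: 30.0
[ 39.   3. -38.   3. -43.  67.]
[0.40554719 0.1112054  0.14781813]
```

Run:
```python
from h import *
go([.5586,-.0233,.14],Rt(5,3.35))
```

```text
d [0.1035 0.1748 0.0176] rot [-1.54 -0.69 14.32] rows 4.1
```

```bash
python3 steer.py '[[0.2,0.015,0.025,0.003,-0.2,-0.1,2],[0.2,0.03,0.05,0.005,-0.5,-0.2,4],[0.2,0.045,0.075,0.008,-0.7,-0.3,6.5],[0.2,0.06,0.1,0.01,-0.9,-0.4,8.5],[0.2,0.075,0.125,0.013,-1.1,-0.5,10.5],[0.2,0.09,0.15,0.015,-1.3,-0.6,12.5],[0.2,0.1035,0.175,0.0176,-1.5,-0.7,14.3],[0.2,0.1035,0.175,0.0176,-1.5,-0.7,14.3]]'
python3 - <<'E'
from h import *
s=r.sense();print(s['joints'].round(0));go([.5586,-.0233,.1006],Rt(5,3.35))
E
```

```text
time_s: 10.6
tcp_pos: [0.5561, -0.0278, 0.1315]
ee_rot: [[0.996, 0.054, 0.073], [0.054, -0.999, -0.002], [0.073, 0.006, -0.997]]
wrist_force: [-0.3, 0.3, -3.4]
gripper_width: 0.459
gripper_force: 30.0
[ 14.  18. -20.   2. -47.  78.]
d [ 0.0005 -0.0046  0.031 ] rot [ 0.39  0.84 -0.22] rows 0.6
```

```bash
python3 steer.py '[[0.2,0,-0.002,0.01,0.4,0.8,-0.2],[0.2,0,-0.0045,0.02,0.4,0.8,-0.2],[0.2,0,-0.0045,0.031,0.4,0.8,-0.2],[0.2,0,-0.0045,0.031,0.4,0.8,-0.2],[0.2,0,-0.0045,0.031,0.4,0.8,-0.2]]'
python3 - <<'E'
from h import *
go([.5586,-.0233,.1006],Rt(5,3.35))
c=cap('wrist','w6');s=cap('scene','s6')
cv2.imwrite('pics/m6.png',np.hstack([cv2.resize(c['pixels'][100:230,190:340,::-1],(450,390),interpolation=2),cv2.resize(s['pixels'][120:220,210:300,::-1],(350,390),interpolation=2)]))
E
```

```text
time_s: 11.1
tcp_pos: [0.5572, -0.0212, 0.1029]
ee_rot: [[0.994, 0.063, 0.089], [0.062, -0.998, 0.006], [0.089, -0.0, -0.996]]
wrist_force: [0.2, -0.5, -2.8]
gripper_width: 0.456
gripper_force: 30.0
d [0.0011 0.0022 0.0024] rot [-0.05 -0.09  0.23] rows 0.1
```

View pics/m6.png

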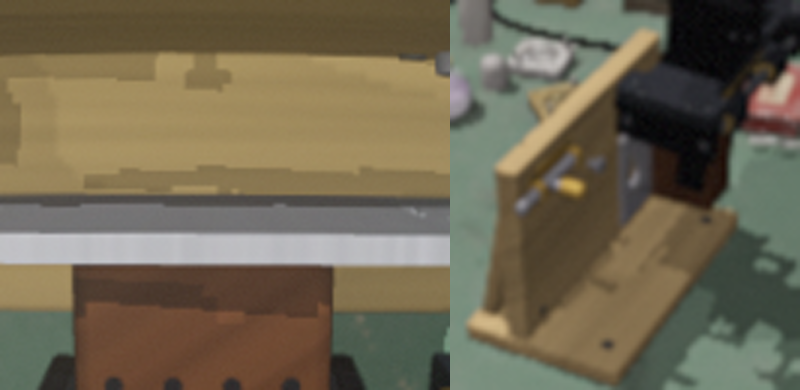

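The left half (wrist) shows the plate's top edge with the board foot beyond it. The right half (scene) shows the plate standing parallel in front of the board, with the left stud at about (597,163) and the drawn bolt at (548,185). I'll measure the held plate and the studs together in this frame.

Run:
```python
from h import *
c=dict(np.load('pics/w6.npz'))
P=np.array([[dep(c,u,v) for u in range(512)] for v in range(200)]);I=c['pixels'][:200].astype(int)
m=(abs(P[...,2]-.154)<.008)&(P[...,0]>.56)&(P[...,0]<.62)&(I.min(-1)>120)
q=P[m];print(m.sum(),cv2.minAreaRect(q[:,:2].astype(np.float32)),np.median(q[:,2]))
grey=(np.ptp(I,axis=-1)<25)&(P[...,2]>.1)&(P[...,2]<.13)&(P[...,0]>.61)&(P[...,0]<.64)
n,l,st,ce=cv2.connectedComponentsWithStats(grey.astype(np.uint8))
for i in range(1,n):
    if st[i,4]>8:
        Q=P[l==i]; print(st[i],ce[i],Q.mean(0).round(4),Q.min(0).round(4),Q.max(0).round(4))
s=r.sense();print(s['tcp_pos'])
```

```text
3115 ((0.5985393524169922, 0.007808394730091095), (0.1770237684249878, 0.02291318215429783), 84.2339096069336) 0.15471833106534472
[166 103  22  22 327] [176.54740061 114.83180428] [0.6241 0.0254 0.1188] [0.6193 0.02   0.1017] [0.6308 0.0339 0.1235]
[335 104  22  22 327] [345.3883792  116.11009174] [ 0.6291 -0.0628  0.1186] [ 0.6242 -0.0711  0.1014] [ 0.6363 -0.0577  0.1225]
[ 0.55784032 -0.02119424  0.10388651]
```

Run:
```python
from h import *
c=dict(np.load('pics/w6.npz'))
P=np.array([[dep(c,u,v) for u in range(512)] for v in range(200)]);I=c['pixels'][:200].astype(int)
m=(abs(P[...,2]-.1545)<.003)&(P[...,0]>.58)&(P[...,0]<.61)&(I.min(-1)>120)
n,l,st,ce=cv2.connectedComponentsWithStats(m.astype(np.uint8))
i=1+np.argmax(st[1:,4]);q=P[l==i];print(st[i],cv2.minAreaRect(q[:,:2].astype(np.float32)))
y=q[:,1];a=np.polyfit(y,q[:,0],1);print('slope deg',np.degrees(np.arctan(-a[0])),'yrange',np.percentile(y,[0,1,99,100]).round(4),'x mid',np.polyval(a,(y.min()+y.max())/2), q[:,2].mean())
k=np.where((l==i).any(0))[0];print(k.min(),k.max())
```

```text
[ 113  177  290   12 3070] ((0.5957134962081909, -0.01865125447511673), (0.004488801117986441, 0.12499621510505676), 3.260232448577881)
slope deg 3.23102068059014 yrange [-0.0811 -0.079   0.0416  0.0438] x mid 0.5958220909589684 0.15467822047821164
113 402
```

```bash
python3 steer.py '[[0.2,0,0.0017,0.0027,0,0,0],[0.2,0,0.0017,0.0027,0,0,0],[0.2,0.005,0.0017,0.003,0,0,0],[0.2,0.01,0.0017,0.0036,0,0,0],[0.2,0.016,0.0017,0.0041,0,0,0],[0.2,0.016,0.0017,0.0041,0,0,0],[0.2,0.016,0.0017,0.0041,0,0,0]]'
python3 - <<'E'
from h import *
c=cap('wrist','w7')
P=np.array([[dep(c,u,v) for u in range(512)] for v in range(200)]);I=c['pixels'][:200].astype(int)
m=(abs(P[...,2]-.152)<.003)&(P[...,0]>.59)&(P[...,0]<.625)&(I.min(-1)>120)
n,l,st,ce=cv2.connectedComponentsWithStats(m.astype(np.uint8))
i=1+np.argmax(st[1:,4]);q=P[l==i];print(st[i],cv2.minAreaRect(q[:,:2].astype(np.float32)),q[:,2].mean())
grey=(np.ptp(I,axis=-1)<25)&(P[...,2]>.1)&(P[...,2]<.13)&(P[...,0]>.61)&(P[...,0]<.64)
n,l,st,ce=cv2.connectedComponentsWithStats(grey.astype(np.uint8))
for i in range(1,n):
    if st[i,4]>8:
        Q=P[l==i]; print(st[i],Q.mean(0).round(4),Q.min(0).round(4),Q.max(0).round(4))
s=r.sense();print(s['tcp_pos'])
E
```

```text
time_s: 11.9
tcp_pos: [0.574, -0.0221, 0.1007]
ee_rot: [[0.994, 0.062, 0.089], [0.061, -0.998, 0.006], [0.09, -0.001, -0.996]]
wrist_force: [-0.8, -1.2, -2.4]
gripper_width: 0.456
gripper_force: 30.0
[ 113  177  290   12 2982] ((0.6124451756477356, -0.019563134759664536), (0.004560117609798908, 0.1242731362581253), 3.3103981018066406) 0.15247116854689702
[162 134  21  22 308] [0.6243 0.0253 0.1192] [0.6196 0.0201 0.1151] [0.6307 0.0311 0.1231]
[332 135  22  22 311] [ 0.6292 -0.0628  0.1191] [ 0.6243 -0.0687  0.1147] [ 0.6358 -0.058   0.1228]
[391 138  10   1  10] [ 0.6372 -0.0932  0.1182] [ 0.6369 -0.0957  0.1176] [ 0.6375 -0.0907  0.1195]
[ 137  167  242    9 1142] [ 0.6143 -0.0199  0.1148] [ 0.61   -0.0814  0.1001] [0.6179 0.0419 0.13  ]
[ 0.57371435 -0.02216271  0.10062309]
```

Aligned to within about 0.5 mm. Advance over the stud heads.

```bash
python3 steer.py '[[0.2,0.004,0,0.0003,0,0,0],[0.2,0.008,0,0.0007,0,0,0],[0.2,0.012,0,0.001,0,0,0],[0.2,0.0155,0,0.0013,0,0,0],[0.2,0.0155,0,0.0013,0,0,0],[0.2,0.0155,0,0.0013,0,0,0]]'
python3 -c "
from h import *
s=r.sense();print(s['tcp_pos'],s['moment'])"
```

```text
time_s: 12.55
tcp_pos: [0.5893, -0.0212, 0.1008]
ee_rot: [[0.994, 0.062, 0.089], [0.061, -0.998, 0.006], [0.09, -0.001, -0.996]]
wrist_force: [-0.1, -0.3, -3.2]
gripper_width: 0.459
gripper_force: 30.0
[ 0.58932515 -0.02118113  0.10080586] [-0.09509461  0.49959418 -0.00563049]
```

```bash
python3 steer.py '[[0.2,0.001,0,0.0001,0,0,0],[0.2,0.001,0,0.0001,0,0,0],[0.2,0.0007,0,0.003,0,0,0],[0.2,0.0005,0,0.006,0,0,0],[0.2,0.0002,0,0.009,0,0,0],[0.2,-0.0001,0,0.012,0,0,0],[0.2,-0.0001,0,0.012,0,0,0]]'
```

```text
time_s: 13.25
tcp_pos: [0.5899, -0.0212, 0.0882]
ee_rot: [[0.994, 0.062, 0.088], [0.061, -0.998, 0.006], [0.089, -0.001, -0.996]]
wrist_force: [-0.2, 0.4, -3.3]
gripper_width: 0.456
gripper_force: 30.0
```

```bash
python3 steer.py '[[0.2,-0.0002,0,0.002,0,0,0],[0.2,-0.0004,0,0.004,0,0,0],[0.2,-0.0005,0,0.0055,0,0,0],[0.2,-0.0005,0,0.0055,0,0,0]]'
python3 steer.py '[[0.2,-0.0001,0,0.001,0,0,0],[0.2,-0.0002,0,0.002,0,0,0],[0.2,-0.0002,0,0.002,0,0,0]]'
```

```text
time_s: 13.65
tcp_pos: [0.5902, -0.0211, 0.0832]
ee_rot: [[0.994, 0.062, 0.089], [0.061, -0.998, 0.006], [0.09, -0.001, -0.996]]
wrist_force: [0.5, -1.0, -2.6]
gripper_width: 0.454
gripper_force: 30.0
time_s: 13.95
tcp_pos: [0.5907, -0.0211, 0.0823]
ee_rot: [[0.994, 0.062, 0.091], [0.062, -0.998, 0.006], [0.091, -0.001, -0.996]]
wrist_force: [-1.8, 0.1, 1.8]
gripper_width: 0.457
gripper_force: 30.0
```

```bash
python3 steer.py '[[0.2,-0.0001,0,0.001,0,0,0],[0.2,-0.0001,0,0.001,0,0,0]]'
python3 steer.py '[[0.3,0,0,0,0,0,0],[0.55,0,0,0,0,0,0],[0.6,0,0,0,0,0,0],[0.6,0,0,0,0,0,0],[0.6,0,0,0,0,0,0]]'
python3 - <<'E'
from h import *
c=cap('wrist','w8')
P=np.array([[dep(c,u,v) for u in range(512)] for v in range(200)]);I=c['pixels'][:200].astype(int)
m=(abs(P[...,2]-.135)<.004)&(P[...,0]>.61)&(P[...,0]<.64)&(np.ptp(I,axis=-1)<30)
n,l,st,ce=cv2.connectedComponentsWithStats(m.astype(np.uint8))
i=1+np.argmax(st[1:,4]);q=P[l==i];print(st[i],cv2.minAreaRect(q[:,:2].astype(np.float32)),q[:,2].mean())
for a,b in((-.08,-.06),(.02,.04)):print(q[(q[:,1]>a)&(q[:,1]<b),2].mean())
E
```

```text
time_s: 14.15
tcp_pos: [0.591, -0.0211, 0.0818]
ee_rot: [[0.994, 0.062, 0.092], [0.062, -0.998, 0.007], [0.092, -0.001, -0.996]]
wrist_force: [-3.9, 0.4, 4.6]
gripper_width: 0.456
gripper_force: 30.0
time_s: 14.65
tcp_pos: [0.5905, -0.0211, 0.0803]
ee_rot: [[0.994, 0.062, 0.09], [0.062, -0.998, 0.006], [0.09, -0.001, -0.996]]
wrist_force: [0.2, 1.1, 0.2]
gripper_width: 0.593
gripper_force: 0.0
[ 111  183  293    8 1903] ((0.6277147531509399, -0.0183258093893528), (0.003055240958929062, 0.12418144196271896), 3.2312614917755127) 0.13437231726482682
0.13433639270622547
0.13442147381635305
```

The plate is home: its top edge is level at 0.134 m at both ends. Retreat upwards, then go to the knob.

```bash
python3 steer.py '[[0.6,-0.0005,0,-0.02,0,0,0],[0.6,-0.0005,0,-0.05,0,0,0],[0.6,-0.0005,0,-0.09,0,0,0],[0.6,0,0,-0.13,0,0,0],[0.25,0,0,-0.14,0,0,0],[0.25,0,0,-0.14,0,0,0]]'
python3 - <<'E'
from h import *
go([.601,.0962,.21],Rt(25,3.3))
E
```

```text
time_s: 15.3
tcp_pos: [0.5787, -0.0218, 0.2221]
ee_rot: [[0.994, 0.062, 0.095], [0.061, -0.998, 0.008], [0.095, -0.002, -0.995]]
wrist_force: [-0.7, 0.3, -0.1]
gripper_width: 0.495
gripper_force: 0.0
d [ 0.0283 -0.1163  0.0151] rot [-0.17 19.55  0.22] rows 2.4
```

```bash
python3 steer.py '[[0.25,0.028,-0.116,0.015,0,19.5,0],[0.25,0.028,-0.116,0.015,0,19.5,0],[0.25,0.028,-0.116,0.015,0,19.5,0],[0.25,0.028,-0.116,0.015,0,19.5,0],[0.25,0.028,-0.116,0.015,0,19.5,0],[0.25,0.028,-0.116,0.015,0,19.5,0]]'
python3 - <<'E'
from h import *
go([.601,.0962,.126],Rt(25,3.3))
E
```

```text
time_s: 15.9
tcp_pos: [0.6001, 0.0953, 0.207]
ee_rot: [[0.908, 0.061, 0.416], [0.055, -0.998, 0.026], [0.416, -0.001, -0.909]]
wrist_force: [-0.3, -0.3, 0.6]
gripper_width: 0.252
gripper_force: 0.0
d [-0.0328 -0.0008  0.074 ] rot [-0.13  0.4   0.15] rows 1.6
```

```bash
python3 steer.py '[[0.25,-0.01,-0.001,0.022,0,0,0],[0.25,-0.017,-0.001,0.038,0,0,0],[0.25,-0.022,-0.001,0.05,0,0,0],[0.25,-0.027,-0.001,0.062,0,0,0],[0.25,-0.033,-0.001,0.074,0,0,0],[0.25,-0.033,-0.001,0.074,0,0,0]]'
python3 steer.py '[[0.25,0,0.005,0,0,0,0],[0.25,0,0.01,0,0,0,0],[0.25,0,0.015,0,0,0,0],[0.25,0,0.02,0,0,0,0],[0.25,0,0.025,0,0,0,0],[0.25,0,0.03,0,0,0,0],[0.25,0,0.03,0,0,0,0]]'
```

```text
time_s: 16.5
tcp_pos: [0.5997, 0.0941, 0.1241]
ee_rot: [[0.909, 0.059, 0.413], [0.055, -0.998, 0.023], [0.413, 0.002, -0.911]]
wrist_force: [0.0, -0.6, -0.6]
gripper_width: 0.251
gripper_force: 0.0
time_s: 17.2
tcp_pos: [0.6027, 0.0663, 0.127]
ee_rot: [[0.907, 0.061, 0.417], [0.055, -0.998, 0.026], [0.418, -0.001, -0.908]]
wrist_force: [0.6, 0.5, 0.6]
gripper_width: 0.249
gripper_force: 0.3
```

```bash
python3 steer.py '[[0.25,0,0.001,0,0,0,0],[0.25,0,0.002,0,0,0,0],[0.25,0,0.003,0,0,0,0],[0.25,0,0.004,0,0,0,0],[0.25,0,0.004,0,0,0,0]]'
python3 steer.py '[[0.25,0,0.001,0,0,0,0],[0.25,0,0.002,0,0,0,0],[0.25,0,0.002,0,0,0,0]]'
```

```text
time_s: 17.7
tcp_pos: [0.6027, 0.0627, 0.1265]
ee_rot: [[0.907, 0.062, 0.416], [0.056, -0.998, 0.027], [0.417, -0.001, -0.909]]
wrist_force: [0.5, 2.1, 1.1]
gripper_width: 0.249
gripper_force: 0.6
time_s: 18.0
tcp_pos: [0.6029, 0.0624, 0.1265]
ee_rot: [[0.906, 0.065, 0.417], [0.058, -0.998, 0.029], [0.418, -0.003, -0.908]]
wrist_force: [-3.0, 7.8, 1.2]
gripper_width: 0.251
gripper_force: 3.3
```

At the end stop: 7.8 N and no movement. Back off and check.

```bash
python3 steer.py '[[0.25,0,-0.007,0,0,0,0],[0.25,0,-0.007,0,0,0,0],[0.25,0.015,-0.007,-0.03,0,0,0],[0.25,0.03,-0.007,-0.065,0,0,0],[0.25,0,-0.007,-0.1,0,0,0],[0.25,-0.04,-0.007,-0.12,0,0,0],[0.25,-0.07,-0.007,-0.12,0,0,0],[0.25,-0.07,-0.007,-0.12,0,0,0]]'
python3 - <<'E'
from h import *
c=cap('wrist','w9');s=cap('scene','s9')
cv2.imwrite('pics/m9.png',np.hstack([cv2.resize(c['pixels'][60:220,150:350,::-1],(440,352),interpolation=2),cv2.resize(s['pixels'][120:220,210:312,::-1],(359,352),interpolation=2)]))
E
```

```text
time_s: 18.8
tcp_pos: [0.4834, 0.0576, 0.2034]
ee_rot: [[0.91, 0.061, 0.411], [0.056, -0.998, 0.023], [0.411, 0.002, -0.911]]
wrist_force: [0.8, -0.8, 0.2]
gripper_width: 0.25
gripper_force: 0.0
```

View pics/m9.png

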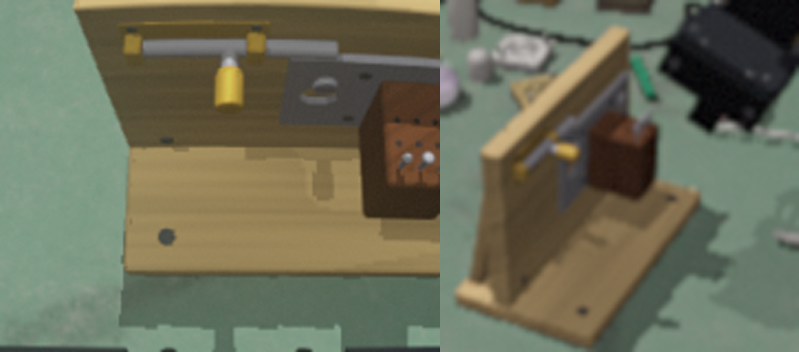

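The block hangs upright. The stud head is captured in the slot at (318,92), and the rod runs across to (337,48), above the plate's top edge. The robot touches nothing.

```bash
python3 -c "
from station import r
print(r.finish_job())"
```

```text
the job is handed in; nothing more can be done
None
```

I drew the bolt back, hung the bur block fully home on both studs, pushed the bolt across over the plate's top edge to its stop, and handed the job in at about 19 s, with the other loose things left untouched.

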